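# Park the pocket multimeter in its cradle

### The arm

A 7-joint arm with a two-finger parallel gripper is mounted at the origin on the work surface. World frame = base frame: x ahead of the robot, y to its left, z up, the work surface at z = 0. Lengths are in m, angles in degrees, forces in N, time in s.
With the tool pointing down it reaches from about 0.425 to 0.8 m from the base axis. Payload 8.3 kg.
Tool frame: the origin (TCP) lies on the centre line of the jaws, within the pads' length; the fingertips stand 8 mm ahead of it and the grasp point (between the pads) lies 11 mm behind it; z points along the fingers, y is the line along which they close (so a half turn about z gives the same grasp; the last joint's range is limited). The gripper opens to 85 mm and grips with 20 to 120 N. Pads are 22 mm wide; open, the fingers measure 114 mm over their backs; the gripper's body (76 mm by 85 mm) begins 54 mm behind the grasp point. The pads swing forward as they close: fully open they stand 13 mm farther back than shut.
Start: joints at [-70.984, 21.967, 0.94, 78.501, -0.361, 79.538, -2.664], TCP at [0.24, 0.577, 0.239] pointing down, gripper open.
Joint ranges: [-169.22, 169.22], [-14.56, 117.87], [-87.37, 89.26], [10.42, 133.3], [-82.24, 262.24], [0.94, 117.77], [-172.7, 172.7]. Speed limits (degrees/s): [136.94, 136.94, 172.46, 172.46, 180, 180, 180].

### API

Orientations are given as [roll, pitch, yaw] about the fixed x, y, z axes, in that order (R = Rz(yaw) Ry(pitch) Rx(roll)).
In Python, from rig import env gives the robot as it stands.
- The arm moves only by the tool carry_out, never from a script. Its argument "commands" is a list that holds one entry, the list of rows, each a list of 5 numbers: the shift along the tool's x, y, z in m, then the turn about the tool's z in degrees, then the opening, from -1 (shut) to 1 (fully open). A call has 1 to 5 rows; each row shifts and turns the commanded pose from where the row before left it, along the tool's axes as they then stand; what a row does not reach is not made up. A row lasts 1/10 s, in which the tool goes at most 50 mm and 8.59 degrees, less where a joint would pass 70% of its speed; a pose out of reach is approached as far as the arm can. A call is refused whole if a number of a shift passes 0.05 or a number of a turn 8.59, either way. A call with a gripper value outside its range is refused whole. The fingers move at their own pace and stop on an object; the grip force is fixed at half the most. Time passes only in rows, so rows that do not move let the fingers close. It gives the time, the measured TCP pose, the force, the opening and the grip force at its end, in the units of the state.
- env.get_obs(): the state, without advancing time (a new reading comes with each control period).
- env.capture(name): name is "side" or "top" or "wrist"; returns the picture (420x560x3 uint8, red, green, blue); there is no depth.
- env.get_calibration(name): a dict with "mtx" (3x3 intrinsics, pixels), "eye" and "orientation" of the camera in the world. Camera axes: x right, y down, z forward; pixel columns grow to the right and rows downward; lengths in m; the calibration is good to about 2 mm. A picture is of the moment at which its call begins: read the wrist's pose just before it. get_calibration takes no time and is no camera call; for the wrist camera it gives the pose at the moment of the call.
- env.sign_off(): hands the job in; it is judged then, once.
The state is a dict: "clock": time; "qpos": joint angles; "qvel": joint speeds; "joint_torque": joint torques, N m; "position": TCP position; "orientation": TCP orientation; "wrist_force": force on the tool from outside, world axes, zero at the start; "ft_torque": the same for the moment, N m; "opening": opening from 0.0 (shut) to 1.0 (fully open); "gripper_force": force on a finger pad.
Only numpy, scipy, OpenCV 4.12 (cv2) and the standard library are available. Lean on these libraries where they do the work, as an engineer would, in place of code of your own. Each camera call takes 0.05 s, during which the arm holds its last target. There are 200 camera calls.

### The job

Put the pocket multimeter away: take it off the sloping reading stand and slide it bottom end first into the upright cradle that fits it (the wider one), fully home, with the display at the top and facing the cradle's low front wall. The tall cheeks leave no room for fingers at the meter's sides, so stand it upright on the clear mat first and take it again by its face and back; lower it gently rather than letting it drop, and do not disturb the other things on the bench.

Things in the scene. Friction and masses are not known exactly. Their poses are not given: they have to be found in the camera images.
- meter: Pocket multimeter: rigid black box 54 mm wide (y), 34 thick (x), 124 tall (z), 0.17 to 0.35 kg, centre of mass at mid-height. Origin: centre of its bottom end; z runs to the top (display) end; its face is the -x side. At the start it leans face up on the stand, z 45 degrees above level, bottom end on the lip; its sides (y) are free, its back lies on the plate. Set upright it stands by itself.
- meter_display (a point): Centre of the meter's display: on its face, 102 mm from the bottom end. Below it a round dial, 48 to 76 mm from the bottom, stands 5 mm proud of the face but is seen only, not felt.
- meter_top (a point): Centre of the meter's top end, 124 mm from the bottom end.
- stand: Fixed aluminium reading stand, 110 mm long (x), 40 wide (y), 104 high. Origin: centre of its underside. Its plate, 36 mm wide (narrower than the meter), rises towards the stand's +x at 45 degrees; the lip at its low (-x) end stands 13 mm off the plate, square to it. Lift the meter clear of the plate and lip before moving it along.
- wide_cradle: Fixed grey upright cradle for the meter, with the wider opening: 57 mm (y) by 36.6 (x). Origin: centre of its underside; front is -x. Heights above the bench: floor 10 mm, side cheeks (+y, -y; 47 mm long in x) 148, front wall 45, back wall 65. Walls 5 mm thick, their top 10 mm flaring outward as a lead-in. Base 87 (x) by 102 mm (y).
- wide_cradle_floor (a point): Centre of the wide cradle's floor, 10 mm above the bench, axes as the cradle's; the meter's origin lies here when fully home. The meter's top is then 14 mm below the tops of the cheeks, which cover its sides; above the front and back walls its face and back are free for fingers.
- narrow_cradle: Fixed grey cradle of the same make and heights for a slimmer instrument: opening only 40 mm by 23 mm, base plate 73 x 85 mm. Too small for the meter; it stays empty.
- mat: Fixed light grey bench mat, 120 mm (x) by 190 mm (y), 2 mm thick, kept clear: room to set the meter down. Origin: centre of its underside.
- tester: slim black handheld component tester lying flat, 105 x 36 x 19 mm; a bystander. Origin: centre of its underside, or near it.
- screwdriver: screwdriver lying on the bench, red handle; a bystander. Origin: centre of its underside, or near it.
- pliers: small red-handled pliers lying on the bench, about 140 x 60 x 12 mm; a bystander. Origin: centre of its underside, or near it.
- spool: white solder spool standing on its end, 54 mm across, 42 mm high; a bystander. Origin: centre of its underside, or near it.
- spray: upright spray can, 60 mm across, 170 mm high; a bystander. Origin: centre of its underside, or near it.
- board: loose green circuit board lying flat, 70 x 110 mm, parts up to 18 mm high; a bystander. Origin: centre of its underside, or near it.
Not all that is in view belongs to the job. What is shaped like the meter but blue is not meant. Leave any purple look-alike of the wide_cradle alone.

How it is judged:
By the outcome, as a careful person would: the job done as asked, in the order asked, and still so for the second after the job is handed in, with the robot touching nothing.
It also fails if it takes over 70 s, if anything falls off the work surface, if the arm or the gripper's body presses on something with over 40 N, if the wrist force passes 120 N, or if a joint passes its speed limit or range.

## Working session

There is one attempt and no reset: what is moved stays moved. The work goes in short steps, Python scripts to look and compute and a tool call to move; the robot and the scene stay as the last step left them, time stands still between calls to the robot, and variables do not carry over. Pictures are saved under pics/ and viewed, at most 10 in all, crops included, and the job is handed in when it is done.

Besides the shell and the picture viewer there is one more tool, called after ">>>" as a command line: name --argument value ..., lists and objects as JSON in quotes. carry_out: Moves the arm, as the interface text tells. Its arguments: {"type":"object","properties":{"commands":{"type":"array","items":{"type":"array","items":{"type":"array","items":{"type":"number"}}}}},"required":["commands"]}

```bash
mkdir -p pics; ls
python3 - <<'E'
from rig import env
import cv2
o=env.get_obs();print({k:(v if k in('clock','position','orientation','wrist_force','opening','gripper_force') else 0) for k,v in o.items()})
for n in("top","side"):
    c=env.get_calibration(n);print(n,c)
    cv2.imwrite(f"pics/{n}0.png",env.capture(n)[:,:,::-1])
E
```

```text
pics
{'clock': 0.0, 'qpos': 0, 'qvel': 0, 'joint_torque': 0, 'position': array([0.24016753, 0.57647838, 0.23826107]), 'orientation': array([-1.79886037e+02,  2.52668636e-03,  1.57381640e+02]), 'wrist_force': array([0.07826459, 0.05326414, 0.61531721]), 'ft_torque': 0, 'gripper_force': 0.0, 'opening': 1.0016847893121297}
top {'mtx': array([[513.9242294 ,   0.        , 279.77987017],
       [  0.        , 513.9242294 , 218.2352759 ],
       [  0.        ,   0.        ,   1.        ]]), 'eye': array([0.33753691, 0.04383135, 1.58527799]), 'orientation': array([-1.74341321e+02, -7.93174084e-03, -9.01643503e+01])}
side {'mtx': array([[496.12768358,   0.        , 273.80769414],
       [  0.        , 496.12768358, 214.38093182],
       [  0.        ,   0.        ,   1.        ]]), 'eye': array([ 0.05244094, -1.01900689,  1.0096844 ]), 'orientation': array([-128.56568653,   -1.15507834,  -20.96265208])}
```

View pics/top0.png

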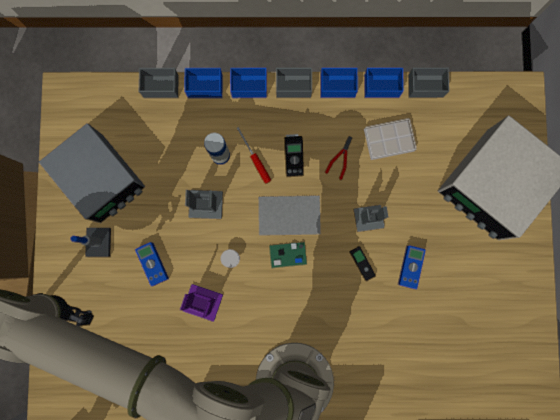

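View pics/side0.png

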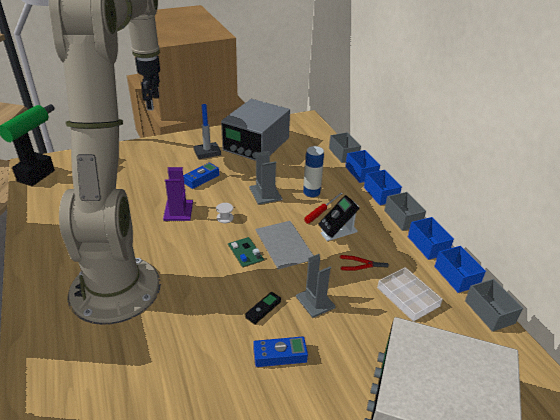

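```bash
cat > h.py <<'E'
from rig import env
import numpy as np, cv2
from scipy.spatial.transform import Rotation as R
def save(n,f):
    c=env.get_calibration(n); im=env.capture(n)[:,:,::-1]; cv2.imwrite(f"pics/{f}.png",im); np.save(f"pics/{f}.npy",c,allow_pickle=True); return im
def ray(c,px):
    M=R.from_euler('xyz',c['orientation'],degrees=True).as_matrix()
    return np.array(c['eye']),M@np.linalg.inv(c['mtx'])@np.array([px[0],px[1],1.])
def at(c,px,z):
    e,d=ray(c,px); return e+d*(z-e[2])/d[2]
def proj(c,P):
    M=R.from_euler('xyz',c['orientation'],degrees=True).as_matrix()
    q=(np.atleast_2d(P)-c['eye'])@M@c['mtx'].T; return q[:,:2]/q[:,2:]
def load(f): return np.load(f"pics/{f}.npy",allow_pickle=True).item()
E
python3 - <<'E'
from h import *
np.set_printoptions(precision=4,suppress=True)
c=env.get_calibration("top")
for n,p,z in[("base",(295,378),.0),("mat",(290,215),.002),("meter",(294,156),.08),("wide",(205,203),.06),("narrow",(371,217),.05),("spray",(214,140),.17),("spool",(230,259),.042),("board",(288,255),.01)]: print(n,at(c,p,z))
w=env.get_calibration("wrist");print(w, R.from_euler('xyz',env.get_obs()['orientation'],degrees=True).as_matrix())
im=cv2.imread("pics/top0.png")[120:250,170:410]
cv2.imwrite("pics/topc.png",cv2.resize(im,None,fx=3.3,fy=3.3,interpolation=cv2.INTER_CUBIC))
E
```

```text
base [ 0.0117 -0.0012  0.    ]
mat [0.5044 0.0115 0.002 ]
meter [0.6729 0.0003 0.08  ]
wide [0.5351 0.2667 0.06  ]
narrow [ 0.4926 -0.2307  0.05  ]
spray [0.6992 0.2274 0.17  ]
spool [0.3682 0.1926 0.042 ]
board [0.3806 0.0183 0.01  ]
{'mtx': array([[369.8418,   0.    , 279.2454],
       [  0.    , 369.8418, 210.9393],
       [  0.    ,   0.    ,   1.    ]]), 'eye': array([0.166 , 0.6083, 0.3741]), 'orientation': array([161.4101,   0.1205,  67.4165])} [[-0.9231  0.3846 -0.0006]
 [ 0.3846  0.9231 -0.0016]
 [-0.     -0.0017 -1.    ]]
```

View pics/topc.png

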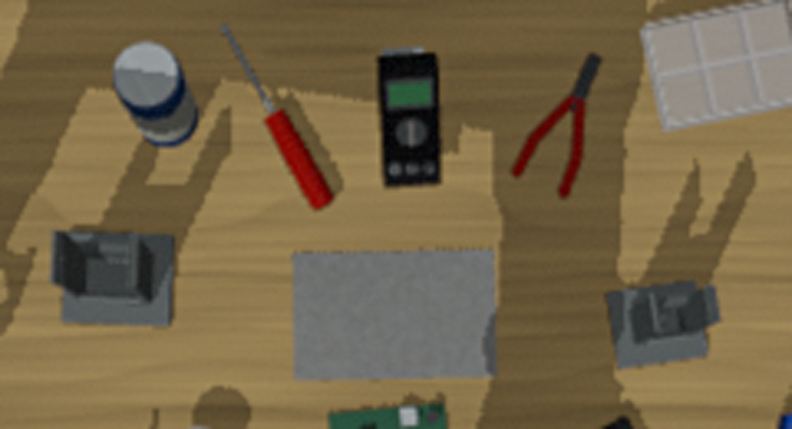

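>>> carry_out --commands '[[[0,0,-0.01,-7.5,1],[0,0,-0.01,-7.5,1],[0,0,-0.01,-7.6,1],[-0.025,-0.041,0,0,1],[-0.025,-0.041,0,0,1]]]'

```text
clock: 0.6
position: [0.2897, 0.4947, 0.2685]
orientation: [-180.0, -0.0, -179.8]
wrist_force: [1.0, -0.1, 0.2]
opening: 1.002
gripper_force: 0.0
```

>>> carry_out --commands '[[[-0.025,-0.041,0,0,1],[-0.025,-0.041,0,0,1],[-0.025,-0.041,0,0,1],[-0.025,-0.041,0,0,1],[-0.025,-0.041,0,0,1]]]'

```text
clock: 1.1
position: [0.4158, 0.2879, 0.2691]
orientation: [-180.0, -0.0, 180.0]
wrist_force: [1.0, -0.0, 0.4]
opening: 1.002
gripper_force: 0.0
```

>>> carry_out --commands '[[[-0.025,-0.041,0,0,1],[-0.025,-0.041,0,0,1],[-0.025,-0.041,0,0,1],[-0.025,-0.041,0,0,1],[-0.025,-0.041,0,0,1]]]'

```text
clock: 1.6
position: [0.5407, 0.083, 0.2691]
orientation: [180.0, -0.0, 180.0]
wrist_force: [0.8, -0.7, -0.6]
opening: 0.999
gripper_force: 0.0
```

>>> carry_out --commands '[[[-0.025,-0.041,0,0,1],[-0.025,-0.041,0,0,1],[0,0,0,0,1]]]'

```text
clock: 1.9
position: [0.5914, -0.0057, 0.2684]
orientation: [-179.7, -0.0, 179.4]
wrist_force: [-0.2, 0.0, -0.3]
opening: 1.0
gripper_force: 0.0
```

Run:
```python
from h import *
save("wrist","w1"); print(load("w1")['eye'],load("w1")['orientation'],env.get_obs()['position'],env.get_obs()['orientation'])
```

```text
[ 0.51085902 -0.00429426  0.40418793] [161.44824777   0.24028936  89.41472103] [ 0.59064364 -0.00183634  0.26836779] [-1.79863653e+02 -7.81328196e-02  1.79574954e+02]
```

View pics/w1.png

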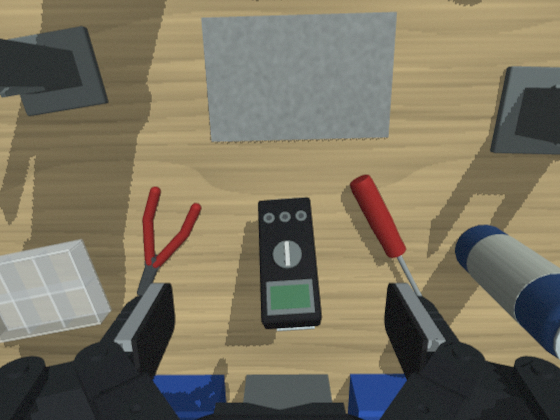

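Run:
```python
from h import *
from scipy.optimize import least_squares
np.set_printoptions(precision=4,suppress=True)
c=load("w1"); im=cv2.imread("pics/w1.png")
g=cv2.inRange(im,(60,90,0),(150,190,90)); g[:,:250]=0;g[:,330:]=0;g[:260]=0;g[330:]=0
m=cv2.moments(g,True); disp=(m['m10']/m['m00'],m['m01']/m['m00']); print("disp",disp,m['m00'])
k=(im.max(2)<75).astype(np.uint8); k[:, :245]=0;k[:,335:]=0;k[:190]=0;k[335:]=0
n,l,s,cc=cv2.connectedComponentsWithStats(k); i=1+s[1:,4].argmax(); print(s[i])
ys=[205,230,250,280,300,315]
for y in ys: x=np.where(l[y]==i)[0]; print(y,x.min(),x.max())
for x in(270,290,305): y=np.where(l[:,x]==i)[0]; print('col',x,y.min(),y.max())
pts=np.array([[258.5,201],[309.5,198.5],disp]); 
L=np.array([[-.017,-.027,0],[-.017,.027,0],[-.017,0,.102]])
def W(p,L):
    M=R.from_euler('z',p[3]).as_matrix()@R.from_euler('y',45,degrees=True).as_matrix()
    return p[:3]+L@M.T
f=lambda p:(proj(c,W(p,L))-pts).ravel()
r=least_squares(f,[.65,0,.03,0]);print(r.x,np.degrees(r.x[3]),r.fun)
a=np.array([[-.017,-.027,.124],[-.017,.027,.124],[.017,0,.124],[-.022,0,.062],[-.017,0,.0],[0,0,.104]])
print(proj(c,W(r.x,a)),W(r.x,a))
big=im[180:340,230:350].copy(); cv2.imwrite("pics/w1c.png",cv2.resize(big,None,fx=3.7,fy=3.7,interpolation=cv2.INTER_CUBIC))
```

```text
disp (289.3592552026287, 296.7009857612267) 913.0
[ 258  198   63  131 4644]
205 258 309
230 259 312
250 259 314
280 260 317
300 261 319
315 261 320
col 270 200 328
col 290 199 326
col 305 198 325
[ 0.6354 -0.0013  0.0201  0.0521] 2.9861302829589165 [-0.0675  0.2931  0.2463 -0.2107 -0.1583 -0.072 ]
[[260.6277 322.4956]
 [320.4818 319.4605]
 [291.1814 327.1333]
 [286.8787 254.003 ]
 [284.047  199.7937]
 [289.7142 302.86  ]] [[ 0.7124 -0.0244  0.1198]
 [ 0.7096  0.0296  0.1198]
 [ 0.735   0.0039  0.0957]
 [ 0.6637  0.0001  0.0794]
 [ 0.6234 -0.002   0.0321]
 [ 0.7089  0.0025  0.0936]]
```

View pics/w1c.png

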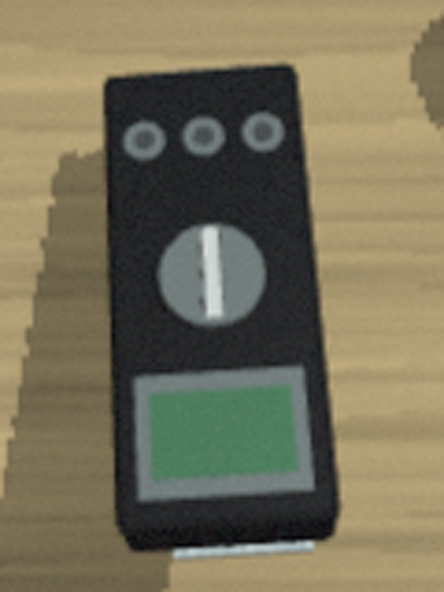

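>>> carry_out --commands '[[[0,-0.002,0,-3.4,1],[-0.04,0,0.02,0,1],[-0.04,0,0.02,0,1],[-0.038,0,0.02,0,1],[0,0,0,0,1]]]'

```text
clock: 2.45
position: [0.708, 0.0105, 0.1996]
orientation: [180.0, -0.7, -176.5]
wrist_force: [-1.2, -0.7, -1.9]
opening: 1.0
gripper_force: 0.0
```

>>> carry_out --commands '[[[0,0,0.04,0,1],[0,0,0.04,0,1],[0,0,0.03,0,1],[0,0,0.018,0,1],[0,0,0,0,1]]]'

```text
clock: 2.95
position: [0.7053, 0.0092, 0.078]
orientation: [179.9, -0.3, -176.5]
wrist_force: [0.1, 0.6, 0.2]
opening: 0.995
gripper_force: 0.0
```

Run:
```python
from h import *
for i in range(2):
    env.capture("side");o=env.get_obs(); print(o['position'],o['orientation'])
```

```text
[0.70672335 0.00895821 0.08048785] [ 1.79960250e+02 -1.51892714e-01 -1.76556697e+02]
[0.70790154 0.0086224  0.0822344 ] [ 1.79975727e+02  1.97058336e-02 -1.76570597e+02]
```

>>> carry_out --commands '[[[0,-0.006,0,0,1],[0,0,0,0,1],[0,0,0,0,-1],[0,0,0,0,-1],[0,0,0,0,-1]]]'

```text
clock: 3.55
position: [0.7085, 0.002, 0.0821]
orientation: [180.0, 0.0, -176.6]
wrist_force: [-1.6, 0.4, 6.2]
opening: 0.631
gripper_force: 64.1
```

>>> carry_out --commands '[[[0,0,0,0,-1],[0,0,0,0,-1],[0,0,0,0,-1],[0,0,0,0,-1]]]'

```text
clock: 3.95
position: [0.7085, 0.002, 0.0821]
orientation: [180.0, 0.0, -176.6]
wrist_force: [-1.9, 1.1, 6.2]
opening: 0.631
gripper_force: 64.0
```

>>> carry_out --commands '[[[0,0,-0.01,0,-1],[0,0,-0.02,0,-1],[0,0,-0.03,0,-1],[0,0,-0.02,0,-1],[0,0,0,0,-1]]]'

```text
clock: 4.45
position: [0.71, 0.0015, 0.1651]
orientation: [-180.0, 0.3, -176.6]
wrist_force: [0.8, 0.1, -3.1]
opening: 0.624
gripper_force: 63.8
```

Run:
```python
from h import *
save("side","s1");o=env.get_obs(); print(o['position'],o['wrist_force'],o['ft_torque'],o['opening'])
c=load("s1");p=proj(c,o['position'])[0].astype(int);print(p)
im=cv2.imread("pics/s1.png")[p[1]-90:p[1]+90,max(0,p[0]-110):p[0]+110];cv2.imwrite("pics/s1c.png",cv2.resize(im,None,fx=3,fy=3))
```

```text
[0.70903395 0.00166315 0.16258084] [ 0.73712679  0.22794222 -3.37469279] [ 0.04911243 -0.08100219 -0.05523733] 0.6267144600601747
[352 189]
```

View pics/s1c.png

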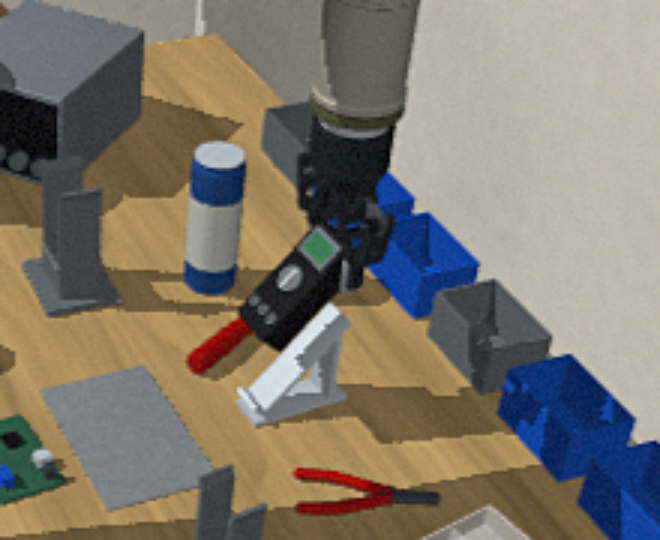

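>>> carry_out --commands '[[[0.02,0,-0.01,0,-1],[0.04,0.005,0,0,-1],[0.04,0.005,0,0,-1],[0.04,0.005,0,0,-1],[0.03,0.005,0,0,-1]]]'

```text
clock: 5.0
position: [0.5339, 0.0117, 0.1691]
orientation: [-180.0, -0.2, -176.6]
wrist_force: [-0.4, 0.9, -1.1]
opening: 0.626
gripper_force: 64.0
```

>>> carry_out --commands '[[[0.019,0,0.01,0,-1],[0,0,0.03,0,-1],[0,0,0.02,0,-1],[0,0,0.01,0,-1],[0,0,0,0,-1]]]'

```text
clock: 5.5
position: [0.5167, 0.0105, 0.099]
orientation: [-180.0, -0.3, -176.6]
wrist_force: [0.9, 0.2, -3.2]
opening: 0.624
gripper_force: 64.0
```

>>> carry_out --commands '[[[0,0,0,0,0.2],[0,0,0,0,0.2],[0,0,0,0,0.2]]]'

```text
clock: 5.8
position: [0.5191, 0.0106, 0.1021]
orientation: [180.0, 0.1, -176.6]
wrist_force: [0.3, -0.2, -3.3]
opening: 0.622
gripper_force: 64.0
```

>>> carry_out --commands '[[[0,0,0,0,0.24],[0,0,0,0,0.24],[0,0,0,0,0.24]]]'

```text
clock: 6.1
position: [0.5185, 0.0106, 0.1015]
orientation: [180.0, 0.0, -176.6]
wrist_force: [0.2, -0.7, -3.0]
opening: 0.624
gripper_force: 64.0
```

```bash
python3 -c "
from h import *
o=env.get_obs();print(o['ft_torque'],o['opening'],o['gripper_force'],o['position'])"
```

```text
[-8.27851440e-05 -1.20811643e-01 -2.75626606e-02] 0.6236100538117704 64.00191307067871 [0.51851919 0.0106207  0.10145115]
```

Run:
```python
from h import *
np.set_printoptions(precision=4,suppress=True)
c=load("w1")
for p in[(211,142),(388,137),(203,17),(396,13)]: print(at(c,p,.002))
```

```text
[ 0.5666 -0.0803  0.002 ]
[0.5631 0.1103 0.002 ]
[ 0.4455 -0.0797  0.002 ]
[0.444  0.1081 0.002 ]
```

>>> carry_out --commands '[[[-0.04,-0.003,0,0,-1],[-0.04,-0.002,0,0,-1],[-0.03,-0.002,0,0,-1],[-0.011,0,0.01,0,-1],[0,0,0.008,0,-1]]]'

```text
clock: 6.6
position: [0.6408, 0.0109, 0.0823]
orientation: [-180.0, 0.0, -176.6]
wrist_force: [-0.2, 0.2, -2.9]
opening: 0.627
gripper_force: 64.1
```

>>> carry_out --commands '[[[0,0,0,0,-1],[0,0,0.003,0,-1],[0,0,0.001,0,-1],[0,0,0,0,-1]]]'

```text
clock: 7.0
position: [0.6393, 0.0108, 0.0797]
orientation: [180.0, 0.0, -176.6]
wrist_force: [0.0, 0.1, -2.3]
opening: 0.624
gripper_force: 64.1
```

>>> carry_out --commands '[[[0,0,0.002,0,-1],[0,0,0.001,0,-1],[0,0,0,0,-1]]]'

```text
clock: 7.3
position: [0.6395, 0.0108, 0.0762]
orientation: [180.0, -0.0, -176.6]
wrist_force: [-0.7, 0.2, -2.4]
opening: 0.624
gripper_force: 64.1
```

>>> carry_out --commands '[[[0,0,0.001,0,-1],[0,0,0.001,0,-1],[0,0,0,0,-1]]]'

```text
clock: 7.6
position: [0.6395, 0.0108, 0.0741]
orientation: [-180.0, -0.0, -176.6]
wrist_force: [-0.7, -0.5, -2.6]
opening: 0.623
gripper_force: 64.1
```

>>> carry_out --commands '[[[0,0,0.001,0,-1],[0.003,0,0,0,-1],[0.004,0,0,0,-1],[0.004,0,0,0,-1],[0,0,0,0,-1]]]'

```text
clock: 8.1
position: [0.628, 0.01, 0.0733]
orientation: [180.0, -0.0, -176.6]
wrist_force: [0.0, 0.2, -2.8]
opening: 0.627
gripper_force: 64.1
```

>>> carry_out --commands '[[[0,0,0.001,0,-1],[0,0,0.001,0,-1],[0,0,0,0,-1]]]'

```text
clock: 8.4
position: [0.6286, 0.0101, 0.071]
orientation: [-180.0, -0.0, -176.6]
wrist_force: [-0.9, -0.3, -3.3]
opening: 0.628
gripper_force: 64.1
```

>>> carry_out --commands '[[[0.004,0,0,0,-1],[0.003,0,0,0,-1],[0,0,0,0,-1]]]'

```text
clock: 8.7
position: [0.6212, 0.0096, 0.0712]
orientation: [180.0, -0.0, -176.6]
wrist_force: [-0.6, 0.2, -3.8]
opening: 0.621
gripper_force: 64.1
```

>>> carry_out --commands '[[[-0.012,0,0,0,-1],[0,0,0.001,0,-1],[0,0,0.001,0,-1],[0,0,0.001,0,-1],[0,0,0,0,-1]]]'

```text
clock: 9.2
position: [0.6332, 0.0103, 0.068]
orientation: [-180.0, -0.0, -176.6]
wrist_force: [-0.7, 0.3, -2.3]
opening: 0.627
gripper_force: 64.1
```

>>> carry_out --commands '[[[0,0,0.001,0,-1],[0,0,0.001,0,-1],[0,0,0,0,-1]]]'

```text
clock: 9.5
position: [0.6336, 0.0104, 0.0662]
orientation: [-180.0, -0.0, -176.6]
wrist_force: [0.1, 0.4, -3.1]
opening: 0.626
gripper_force: 64.0
```

Run:
```python
from h import *
from scipy.optimize import least_squares
np.set_printoptions(precision=4,suppress=True)
im=save("wrist","w2"); c=load("w2"); o=env.get_obs(); tcp=o['position']
g=(im[:,:,1].astype(int)-im[:,:,2]>25)&(im[:,:,1].astype(int)-im[:,:,0]>5)
n,l,s,cc=cv2.connectedComponentsWithStats(g.astype(np.uint8)); 
for i in range(1,n):
    if s[i,4]>200: print("green",s[i],cc[i])
print(tcp)
cv2.imwrite("pics/w2v.png",im)
```

```text
green [ 222  259  115   67 7374] [279.5599 292.2783]
[0.6336 0.0104 0.0662]
```

View pics/w2v.png

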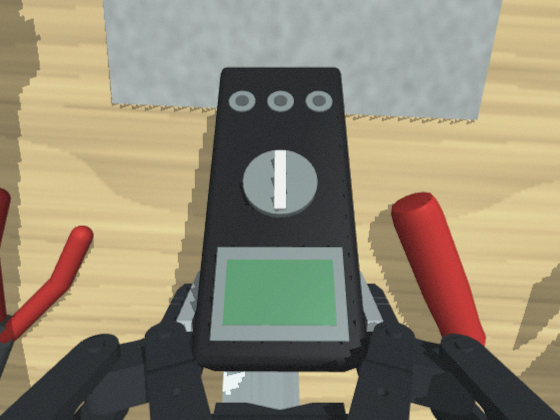

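```bash
cat >> h.py <<'E'
from scipy.optimize import least_squares
def fitm(c,L,pts,p0):
    def W(p,L):
        M=R.from_euler('z',p[3]).as_matrix()@R.from_euler('y',p[4]).as_matrix()
        return p[:3]+L@M.T
    r=least_squares(lambda p:(proj(c,W(p,L))-pts).ravel(),p0)
    return r.x,r.fun,lambda a:W(r.x,np.atleast_2d(a))
E
python3 - <<'E'
from h import *
np.set_printoptions(precision=4,suppress=True)
c=load("w2")
L=np.array([[-.017,-.027,0],[-.017,.027,0],[-.017,0,.102],[-.0215,0,.062]])
x,f,W=fitm(c,L,np.array([[219.5,68],[341,68],[279.6,292.3],[280,181]]),[.56,0.01,.03,0.06,.78])
print(x,np.degrees(x[3:]),f,W([.017,0,0]),W([0,0,.104]))
E
```

```text
[0.5571 0.0061 0.0115 0.0556 0.7808] [ 3.188  44.7383] [ 0.6904 -0.3538 -0.9056  0.1591  0.152   0.4762  0.0042 -0.3737] [[ 0.5692  0.0068 -0.0004]] [[0.6302 0.0102 0.0854]]
```

>>> carry_out --commands '[[[0,0,0.001,0,-1],[0,0,0.001,0,-1],[0,0,0,0,-1]]]'

```text
clock: 9.85
position: [0.6342, 0.0104, 0.0653]
orientation: [180.0, 0.1, -176.6]
wrist_force: [0.0, 0.1, 6.2]
opening: 0.629
gripper_force: 65.1
```

>>> carry_out --commands '[[[0.004,0,0,0,-1],[0.004,0,0,0,-1],[0,0,0,0,-1]]]'

```text
clock: 10.15
position: [0.6306, 0.0102, 0.0678]
orientation: [180.0, 0.7, -176.6]
wrist_force: [11.7, 0.2, 4.9]
opening: 0.625
gripper_force: 64.7
```

>>> carry_out --commands '[[[0.004,0,-0.005,0,-1],[0.005,0,-0.003,0,-1],[0,0,0,0,-1]]]'

```text
clock: 10.45
position: [0.6157, 0.0092, 0.0722]
orientation: [180.0, -0.1, -176.6]
wrist_force: [-0.5, -0.5, -2.5]
opening: 0.622
gripper_force: 64.9
```

```bash
cat >> h.py <<'E'
def tilt(f):
    "meter tilt from the wrist view of the display, pivoting on the grasp line (rel. to the w2 view)"
    im=save("wrist",f); c=load(f); o=env.get_obs(); i=im.astype(int)
    g=((i[:,:,1]-i[:,:,2]>25)&(i[:,:,1]-i[:,:,0]>5)).astype(np.uint8)
    n,l,s,cc=cv2.connectedComponentsWithStats(g); k=1+s[1:,4].argmax(); d=cc[k]
    P=np.array([-.0034,0,.0192])+o['position']
    yaw=np.radians(o['orientation'][2]+180)
    def W(t,L): return P+(R.from_euler('z',yaw)*R.from_euler('y',t)).apply(np.atleast_2d(L)-[0,0,.104])
    r=least_squares(lambda t:proj(c,W(t[0],[-.017,0,.102]))[0][1:]-d[1:],[.5])
    t=r.x[0]; print("disp",d,s[k],"tilt",np.degrees(t),"edge",W(t,[[.017,0,0],[-.017,0,0]]),"F",o['wrist_force'],"T",o['ft_torque'],o['position'])
E
python3 -c "
from h import *
np.set_printoptions(precision=4,suppress=True)
tilt('w3')"
```

```text
disp [279.5177 291.4238] [ 222  258  115   67 7246] tilt 43.71283499707498 edge [[0.553  0.0058 0.0042]
 [0.5285 0.0044 0.0277]] F [ 0.2955  0.1306 -2.5016] T [ 0.0081 -0.1322  0.0299] [0.6159 0.0093 0.0719]
```

>>> carry_out --commands '[[[0,0,0,0,0.25],[0,0,0,0,0.25]]]'

```text
clock: 10.7
position: [0.6163, 0.0094, 0.0717]
orientation: [-180.0, -0.1, -176.6]
wrist_force: [-0.6, -0.0, -2.4]
opening: 0.623
gripper_force: 64.9
```

>>> carry_out --commands '[[[0,0,0,0,0.26],[0,0,0,0,0.26]]]'

```text
clock: 10.9
position: [0.6166, 0.0094, 0.072]
orientation: [-180.0, -0.0, -176.6]
wrist_force: [-0.4, 0.3, -2.9]
opening: 0.628
gripper_force: 16.6
```

>>> carry_out --commands '[[[0,0,0,0,0.26]]]'

```text
clock: 11.0
position: [0.6167, 0.0094, 0.0722]
orientation: [-180.0, -0.0, -176.6]
wrist_force: [-0.0, -0.2, -3.1]
opening: 0.628
gripper_force: 15.7
```

```bash
python3 -c "
from h import *
np.set_printoptions(precision=4,suppress=True)
tilt('w4')"
```

```text
disp [279.5251 291.8856] [ 222  259  115   66 7279] tilt 43.81160321989957 edge [[0.5537 0.0059 0.0046]
 [0.5292 0.0044 0.0281]] F [ 0.237  -1.2259 -2.3243] T [-0.0232 -0.0747  0.007 ] [0.6167 0.0094 0.0722]
```

>>> carry_out --commands '[[[0,0,-0.01,0,-1],[0.02,0,-0.01,0,-1],[0.04,0.004,0,0,-1],[0.03,0.002,0,0,-1],[0.01,0,0,0,-1]]]'

```text
clock: 11.55
position: [0.514, 0.0095, 0.0928]
orientation: [179.9, -0.1, -176.6]
wrist_force: [-0.1, 0.4, -2.2]
opening: 0.624
gripper_force: 65.2
```

>>> carry_out --commands '[[[0,0,0,0,-1],[0,0,0,0,0.26],[0,0,0,0,0.26],[0,0,0,0,0.261]]]'

```text
clock: 11.95
position: [0.5174, 0.0094, 0.0923]
orientation: [-180.0, 0.0, -176.6]
wrist_force: [-0.3, -0.5, -3.7]
opening: 0.624
gripper_force: 65.3
```

>>> carry_out --commands '[[[0,0,0,0,0.262],[0,0,0,0,0.262]]]'

```text
clock: 12.15
position: [0.5167, 0.0094, 0.0921]
orientation: [-180.0, -0.0, -176.6]
wrist_force: [-0.6, 0.2, -2.1]
opening: 0.627
gripper_force: 9.8
```

>>> carry_out --commands '[[[0,0,0,0,0.264],[0,0,0,0,0.264]]]'

```text
clock: 12.35
position: [0.5167, 0.0094, 0.0924]
orientation: [-180.0, 0.0, -176.6]
wrist_force: [-0.2, 0.7, -1.4]
opening: 0.631
gripper_force: 1.7
```

```bash
python3 -c "
from h import *
np.set_printoptions(precision=4,suppress=True)
tilt('w5')
cv2.imwrite('pics/w5v.png',cv2.imread('pics/w5.png'))"
```

```text
disp [316.262   26.0104] [ 210    0  206   56 8263] tilt -19.784599157425735 edge [[0.5644 0.0124 0.0195]
 [0.5324 0.0105 0.008 ]] F [ 0.6535 -0.6185 -1.3086] T [-0.0363 -0.002   0.0007] [0.5166 0.0094 0.0924]
```

View pics/w5v.png

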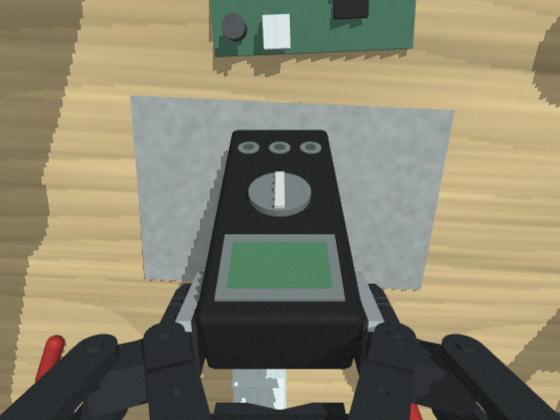

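```bash
sed -i "s/    n,l,s,cc=cv2.connectedComponentsWithStats(g); k=1/    g[:100]=0; n,l,s,cc=cv2.connectedComponentsWithStats(g); k=1/" h.py
python3 - <<'E'
from h import *
np.set_printoptions(precision=4,suppress=True)
c=load("w5")
L=np.array([[-.017,-.027,0],[-.017,.027,0],[-.017,0,.102],[-.0215,0,.062]])
x,f,W=fitm(c,L,np.array([[234,131],[328,131],[279.6,264.5],[280,191]]),[.46,0.01,.03,0.06,.58])
print(x,np.degrees(x[3:]),f,W([.017,0,0]),W([0,0,.104]))
E
```

```text
[0.4765 0.0075 0.0029 0.0472 0.3876] [ 2.7062 22.2065] [ 0.0551 -0.4494 -1.1612  0.7094  0.3994  0.6096  0.3709 -0.9296] [[ 0.4922  0.0082 -0.0035]] [[0.5157 0.0093 0.0992]]
```

>>> carry_out --commands '[[[0.006,0,-0.001,0,0.263],[0.008,0,-0.001,0,0.263],[0.008,0,0,0,0.263],[0,0,0,0,0.263]]]'

```text
clock: 12.8
position: [0.4935, 0.0081, 0.0947]
orientation: [180.0, -0.0, -176.6]
wrist_force: [-0.4, -0.5, 0.3]
opening: 0.637
gripper_force: 3.0
```

```bash
python3 -c "
from h import *
np.set_printoptions(precision=4,suppress=True)
tilt('w6')"
```

```text
disp [279.32   262.9256] [ 228  245  104   36 3509] tilt -19.95631540951258 edge [[0.5419 0.0112 0.0218]
 [0.51   0.0093 0.0102]] F [-0.9413 -0.0105  2.6062] T [-0.1935  0.1226 -0.0093] [0.494  0.0081 0.0946]
```

```bash
cat >> h.py <<'E'
def pose(f,grab=True):
    "meter pose from the display's outline in a wrist picture"
    im=save("wrist",f) if grab else cv2.imread(f"pics/{f}.png"); c=load(f); i=im.astype(int)
    g=((i[:,:,1]-i[:,:,2]>25)&(i[:,:,1]-i[:,:,0]>5)).astype(np.uint8); g[:100]=0
    n,l,s,cc=cv2.connectedComponentsWithStats(g); k=1+s[1:,4].argmax()
    ys,xs=np.where(l==k); y0,y1=ys.min(),ys.max(); e=[]
    for y in(y0+3,y1-3):
        r=xs[ys==y]; e+=[(r.min()-.5,y),(r.max()+.5,y)]
    # extrapolate the left and right sides to the top and bottom rows
    (a,ya),(b,_),(d,yd),(q,_)=e; t=lambda u,v,y:u+(v-u)*(y-ya)/(yd-ya)
    return c,np.array([[t(a,d,y0-.5),y0-.5],[t(b,q,y0-.5),y0-.5],[t(a,d,y1+.5),y1+.5],[t(b,q,y1+.5),y1+.5]])
def box(w=.0364,h=.0225): return np.array([[-.017,-w/2,.102-h/2],[-.017,w/2,.102-h/2],[-.017,-w/2,.102+h/2],[-.017,w/2,.102+h/2]])
E
python3 - <<'E'
from h import *
np.set_printoptions(precision=4,suppress=True)
c,q=pose("w2",False); print(q)
# display size from w2's fitted pose
x=[0.5571,0.0061,0.0115,0.0556,0.7808]
M=(R.from_euler('z',x[3])*R.from_euler('y',x[4])).as_matrix()
def res(s): return (proj(c,np.array(x[:3])+box(*s)@M.T)-q).ravel()
r=least_squares(res,[.036,.022]);print(r.x,r.fun)
for f in("w5","w6"):
    c,q=pose(f,False); p,fn,W=fitm(c,box(*r.x),q,[.48,.01,0,.05,.3]); print(f,q.ravel(),p,np.degrees(p[3:]),fn,W([.017,0,0]))
E
```

```text
[[226.7917 258.5   ]
 [332.2667 258.5   ]
 [221.2083 325.5   ]
 [336.7333 325.5   ]]
[0.036  0.0219] [0.0348 1.9089 0.578  2.2685 0.9936 1.6313 0.4918 1.9845]
w5 [231.9487 241.5    327.0513 241.5    226.0513 287.5    332.9487 287.5   ] [0.4748 0.0069 0.0072 0.0592 0.3733] [ 3.3919 21.3868] [ 0.2646 -0.041  -0.3169 -0.026  -0.1772  0.0247  0.2233  0.0343] [[0.4906 0.0078 0.001 ]]
w6 [234.2241 244.5    324.8966 244.5    226.7759 280.5    331.1034 280.5   ] [0.4723 0.0067 0.0028 0.0579 0.1858] [ 3.3202 10.6444] [-0.3758 -0.0415 -0.3305  0.0435  0.324  -0.0424  0.2904  0.0407] [[ 0.4889  0.0076 -0.0004]]
```

>>> carry_out --commands '[[[0.006,0,-0.001,0,0.263],[0.007,0,0,0,0.263],[0.006,0,0,0,0.263],[0,0,0,0,0.263]]]'

```text
clock: 13.25
position: [0.4744, 0.0071, 0.095]
orientation: [180.0, -0.1, -176.6]
wrist_force: [-0.7, -0.3, -2.7]
opening: 0.631
gripper_force: 2.7
```

```bash
python3 -c "
from h import *
np.set_printoptions(precision=4,suppress=True)
c,q=pose('w7');p,fn,W=fitm(c,box(.036,.0219),q,[.48,.01,0,.05,.1]);print(p,np.degrees(p[3:]),fn,W([.017,0,0]));print(env.get_obs()['position'],env.get_obs()['wrist_force'])"
```

```text
[0.3323 0.0232 0.1662 0.002  2.5543] [  0.1119 146.3518] [ -0.2296  -2.89   -16.1229   3.4864  -3.3363  -2.9899  22.4509   2.3259] [[0.3182 0.0232 0.1568]]
[0.4749 0.0071 0.0951] [ 0.4639  0.2051 -3.1691]
```

```bash
sed -i 's/g\[:100\]=0$/g[:215]=0/' h.py; python3 -c "
from h import *
np.set_printoptions(precision=4,suppress=True)
c,q=pose('w7',False);p,fn,W=fitm(c,box(.036,.0219),q,[.48,.01,0,.05,.1]);print(q,p,np.degrees(p[3:]),fn,W([.017,0,0]))"
```

```text
[[235.4211 246.5   ]
 [322.5789 246.5   ]
 [228.5789 272.5   ]
 [329.4211 272.5   ]] [ 0.4719  0.0067 -0.0006  0.0592  0.0164] [3.3943 0.9403] [-0.0191 -0.0009  0.011   0.0022  0.0144  0.0007 -0.0075 -0.0018] [[ 0.4889  0.0077 -0.0009]]
```

>>> carry_out --commands '[[[0,0,0.001,0,0.263],[0,0,0.001,0,0.263],[0,0,0,0,0.265],[0,0,0,0,0.27],[0,0,0,0,0.3]]]'

```text
clock: 13.8
position: [0.4756, 0.007, 0.0932]
orientation: [-180.0, -0.0, -176.6]
wrist_force: [0.4, -0.4, -0.6]
opening: 0.649
gripper_force: 0.0
```

>>> carry_out --commands '[[[0,0,0,0,0.5],[0,0,0,0,1],[0,0,0,0,1],[0,0,0,0,1],[0,0,0,0,1]]]'

```text
clock: 14.3
position: [0.4756, 0.0071, 0.0933]
orientation: [-180.0, -0.0, -176.6]
wrist_force: [-0.4, 0.4, -0.1]
opening: 1.006
gripper_force: 0.0
```

```bash
python3 -c "
from h import *
np.set_printoptions(precision=4,suppress=True)
c,q=pose('w8');p,fn,W=fitm(c,box(.036,.0219),q,[.48,.01,0,.05,.1]);print(q,p,np.degrees(p[3:]),fn);print(env.get_obs()['position'],env.get_obs()['orientation'])"
```

```text
[[235.375 247.5  ]
 [323.625 247.5  ]
 [228.625 274.5  ]
 [330.375 274.5  ]] [ 0.472   0.0068 -0.001   0.0593  0.0255] [3.3995 1.4633] [ 0.0698 -0.0064 -0.1402 -0.0031 -0.0457  0.0043  0.1066  0.0039]
[0.4756 0.007  0.0933] [-179.9993   -0.0066 -176.6222]
```

>>> carry_out --commands '[[[0,0,-0.05,0,1],[0,0,-0.05,0,1],[0,0.02,-0.045,0,1],[0,0.04,-0.03,0,1],[-0.01,0.045,-0.01,0,1]]]'

```text
clock: 14.85
position: [0.4805, 0.1125, 0.2829]
orientation: [179.9, 0.4, -176.8]
wrist_force: [1.3, 0.3, -0.2]
opening: 0.996
gripper_force: 0.0
```

>>> carry_out --commands '[[[-0.01,0.045,0,0,1],[-0.01,0.045,0,0,1],[-0.01,0.045,0,0,1],[0,0.01,0,0,1],[0,0,0,0,1]]]'

```text
clock: 15.35
position: [0.5, 0.2612, 0.2774]
orientation: [-180.0, -0.1, -176.4]
wrist_force: [0.0, -0.7, -0.1]
opening: 0.998
gripper_force: 0.0
```

```bash
python3 -c "
from h import *
np.set_printoptions(precision=4,suppress=True)
env.capture('wrist');env.capture('wrist');o=env.get_obs()
im=save('wrist','w9');print(o['position'],o['qpos']);cv2.imwrite('pics/w9v.png',cv2.resize(im,(800,600),interpolation=cv2.INTER_CUBIC))"
```

```text
[0.5011 0.2575 0.2782] [-41.1725  13.3976  13.1156  85.2029  -2.9928  81.7826  65.3357]
```

View pics/w9v.png

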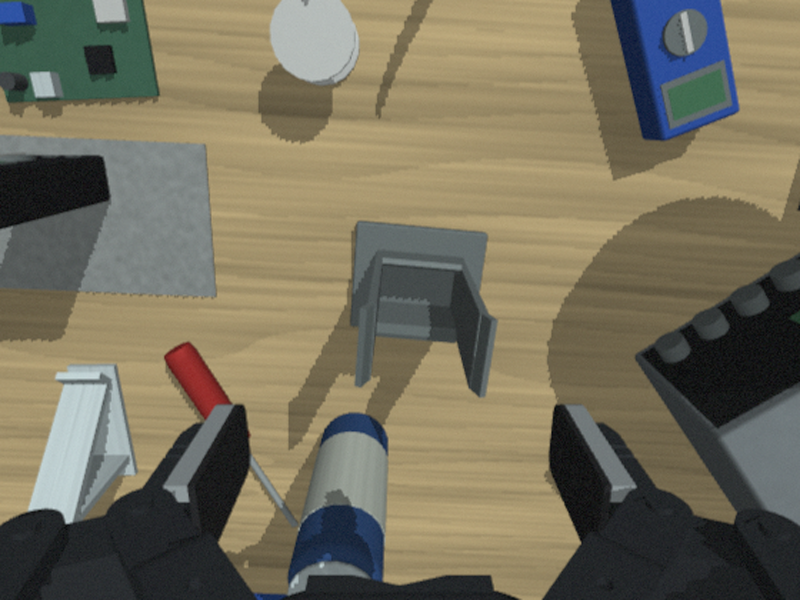

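```bash
python3 -c "
import cv2
im=cv2.imread('pics/w9.png')[148:284,240:354]
im=cv2.convertScaleAbs(im,alpha=1.7,beta=10)
im=cv2.resize(im,None,fx=4.4,fy=4.4,interpolation=cv2.INTER_CUBIC)
print(im.shape);cv2.imwrite('pics/w9c.png',im)"
```

```text
(598, 502, 3)
```

View pics/w9c.png

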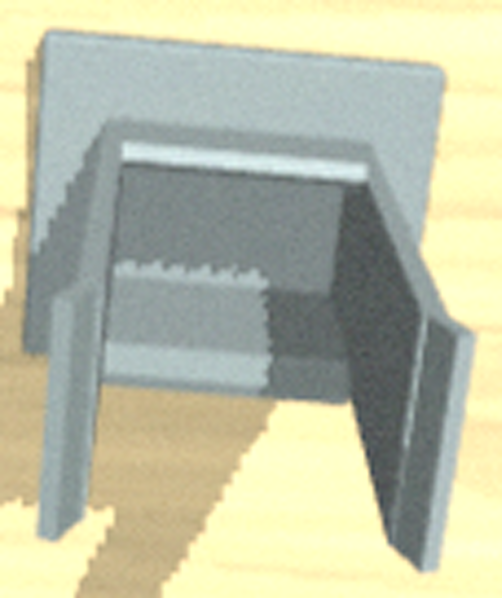

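Run:
```python
from h import *
np.set_printoptions(precision=4,suppress=True)
c=load("w9")
q=np.array([[52,298],[472,330],[38,538],[437,571],[44,32],[443,68]])/4.4+[240,148]-[.4,.4]
lb=np.array([[100,383],[350,402]])/4.4+[240,148]-.4
def mod(p):
    x,y,a,w,tb=p; L=np.array([[-.0235,-w,.148],[-.0235,w,.148],[.0235,-w,.148],[.0235,w,.148],[-.0435,-.051,tb],[-.0435,.051,tb]])
    return R.from_euler('z',a).apply(L)+[x,y,0]
r=least_squares(lambda p:(proj(c,mod(p))-q).ravel(),[.535,.267,0,.037,.008])
print(r.x,np.degrees(r.x[2]),r.fun.reshape(-1,2))
a=r.x[2]
for p in lb:
    P=at(c,p,r.x[4]); print(R.from_euler('z',-a).apply(P-[r.x[0],r.x[1],0]))
for s in(q[:4],q[4:]):
    r2=least_squares(lambda p:((proj(c,mod([*p,r.x[3],.006]))-q).reshape(-1,2)[:4] if len(s)==4 else (proj(c,mod([*p,r.x[3],.006]))-q).reshape(-1,2)[4:]).ravel(),r.x[:3]);print(r2.x,np.degrees(r2.x[2]),r2.fun)
```

```text
[ 0.5389  0.273  -0.0282  0.0367  0.0062] -1.6132230777235808 [[ 0.3145 -0.2428]
 [ 0.2976  0.2923]
 [-0.178   0.3588]
 [-0.169  -0.0893]
 [-0.5764 -0.0347]
 [ 0.1684 -0.3357]]
[ 0.0502 -0.0295  0.0062]
[0.0499 0.0384 0.0062]
[ 0.5388  0.2729 -0.0251] -1.4371921347367056 [ 0.132  -0.1922  0.1539  0.0678 -0.1713  0.4182 -0.1296 -0.2783]
[ 0.5391  0.2731 -0.0323] -1.8500514281700495 [-0.3154 -0.0206  0.3176  0.0461]
```

>>> carry_out --commands '[[[0,0,0,8.2,1],[0,0,0,8.2,1],[0,0,0,8.2,1],[0,0,0,8.2,1],[0,0,0,8.2,1]]]'

```text
clock: 16.0
position: [0.5014, 0.2566, 0.2789]
orientation: [180.0, 0.0, 141.8]
wrist_force: [-0.2, 0.3, 0.2]
opening: 0.997
gripper_force: 0.0
```

>>> carry_out --commands '[[[0,0,0,8.2,1],[0,0,0,8.2,1],[0,0,0,8.2,1],[0,0,0,8.2,1],[0,0,0,8.2,1]]]'

```text
clock: 16.5
position: [0.5013, 0.2566, 0.2789]
orientation: [180.0, -0.0, 100.8]
wrist_force: [-0.4, 0.2, 0.1]
opening: 0.999
gripper_force: 0.0
```

>>> carry_out --commands '[[[0,0,0,8.0,1],[0,0,0,0,1],[0,0,0,0,1]]]'

```text
clock: 16.8
position: [0.5011, 0.2576, 0.2787]
orientation: [180.0, -0.0, 93.5]
wrist_force: [0.4, -0.0, -0.2]
opening: 1.003
gripper_force: 0.0
```

>>> carry_out --commands '[[[-0.0415,-0.0075,0,0,1],[-0.0415,-0.0075,0,0,1],[-0.0415,-0.0075,0,0,1],[-0.0415,-0.0075,0,0,1],[-0.0415,-0.0075,0,0,1]]]'

```text
clock: 17.3
position: [0.475, 0.0473, 0.2785]
orientation: [180.0, -0.0, 93.6]
wrist_force: [0.9, 0.3, -0.3]
opening: 1.001
gripper_force: 0.0
```

>>> carry_out --commands '[[[-0.041,-0.0068,0.02,0,1],[0,0,0.04,0,1],[0,0,0.03,0,1],[0,0,0,0,1],[0,0,0,0,1]]]'

```text
clock: 17.8
position: [0.4712, 0.008, 0.189]
orientation: [-180.0, 0.0, 93.5]
wrist_force: [0.7, -0.3, 0.6]
opening: 1.0
gripper_force: 0.0
```

>>> carry_out --commands '[[[-0.001,0,0.03,0,1],[0,0,0.03,0,1],[0,0,0.024,0,1],[0,0,0.01,0,1],[0,0,0,0,1]]]'

```text
clock: 18.3
position: [0.4716, 0.0075, 0.0947]
orientation: [-180.0, 0.0, 93.5]
wrist_force: [-0.0, 0.3, -0.1]
opening: 0.998
gripper_force: 0.0
```

>>> carry_out --commands '[[[0,0,0,0,1],[0,0,0,0,0.3],[0,0,0,0,0.1],[0,0,0,0,-0.1],[0,0,0,0,-0.1]]]'

```text
clock: 18.8
position: [0.4714, 0.0074, 0.0946]
orientation: [180.0, -0.0, 93.4]
wrist_force: [0.1, 0.3, 0.0]
opening: 0.449
gripper_force: 0.0
```

>>> carry_out --commands '[[[0,0,0,0,-0.2],[0,0,0,0,-0.3],[0,0,0,0,-1],[0,0,0,0,-1],[0,0,0,0,-1]]]'

```text
clock: 19.3
position: [0.4717, 0.0074, 0.0946]
orientation: [179.9, -0.0, 93.4]
wrist_force: [2.3, -0.2, 4.7]
opening: 0.392
gripper_force: 60.1
```

>>> carry_out --commands '[[[0,0,-0.01,0,-1],[0,0,-0.03,0,-1],[0,0,-0.045,0,-1],[0,0,-0.05,0,-1],[0,0,-0.045,5.0,-1]]]'

```text
clock: 19.8
position: [0.4701, 0.0068, 0.2763]
orientation: [-179.9, 0.0, 88.3]
wrist_force: [1.0, 0.4, -4.3]
opening: 0.39
gripper_force: 60.7
```

>>> carry_out --commands '[[[0,0,0,0,-1],[0,0,0,0,-1]]]'

```text
clock: 20.0
position: [0.471, 0.0072, 0.2747]
orientation: [180.0, -0.0, 88.4]
wrist_force: [-0.4, 0.9, -3.4]
opening: 0.388
gripper_force: 60.8
```

```bash
python3 -c "
from h import *
np.set_printoptions(precision=4,suppress=True)
o=env.get_obs();p=o['position'];y=np.radians(o['orientation'][2]);print(p,o['orientation'],o['wrist_force'],o['ft_torque'])
d=np.array([.539,.2736])-p[:2];print('tool dx',d@[np.cos(y),np.sin(y)],'dy',d@[np.sin(y),-np.cos(y)])"
```

```text
[0.471  0.0072 0.2747] [179.9771  -0.0285  88.4054] [-0.4036  0.8815 -3.4092] [0.0398 0.0231 0.0745]
tool dx 0.2681808534388469 dy 0.06052828199660831
```

>>> carry_out --commands '[[[0.03,0.007,0,0,-1],[0.045,0.01,0,0,-1],[0.045,0.01,0,0,-1],[0.045,0.01,0,0,-1],[0.045,0.01,0,0,-1]]]'

```text
clock: 20.5
position: [0.5231, 0.2171, 0.2717]
orientation: [-179.8, 0.1, 88.4]
wrist_force: [1.1, 0.9, -2.6]
opening: 0.389
gripper_force: 60.5
```

>>> carry_out --commands '[[[0.04,0.01,0,0,-1],[0.018,0.0035,0,0,-1],[0,0,0,0,-1],[0,0,0,0,-1]]]'

```text
clock: 20.9
position: [0.5384, 0.2727, 0.2718]
orientation: [-179.8, 0.2, 88.4]
wrist_force: [0.6, -1.1, -1.9]
opening: 0.389
gripper_force: 60.8
```

Run:
```python
from h import *
np.set_printoptions(precision=4,suppress=True)
im=save('wrist','w10');save('side','s10');o=env.get_obs();p=o['position'];y=np.radians(o['orientation'][2]);print(p,o['orientation'],o['wrist_force'])
d=np.array([.539,.2736])-p[:2];print('tool dx',d@[np.cos(y),np.sin(y)],'dy',d@[np.sin(y),-np.cos(y)])
# side view of the held meter: display and expected place
c=load('s10'); i=cv2.imread('pics/s10.png').astype(int); g=((i[:,:,1]-i[:,:,2]>20)&(i[:,:,1]-i[:,:,0]>5)).astype(np.uint8)
n,l,s,cc=cv2.connectedComponentsWithStats(g)
for k in range(1,n):
    if s[k,4]>15: print(s[k],cc[k])
b=np.array([.539,.273,p[2]-.0926]); M=R.from_euler('z',-1.6,degrees=True)
print(proj(c,b+M.apply([[-.017,0,.102],[-.017,-.027,0],[-.017,.027,0]])))
```

```text
[0.5391 0.2715 0.2732] [-179.9024    0.1073   88.2684] [-0.2324 -0.6515 -2.1918]
tool dx 0.002046057328395636 dy -0.00018507963179229114
[  0 105  49  38 964] [ 23.0083 122.8631]
[225 128  16  14 143] [232.9091 134.2727]
[205 164  10   6  34] [209.5 166.5]
[228 237  36  30 424] [245.1675 251.408 ]
[263 294  14  11  87] [269.2989 299.2069]
[292 339  11  13 117] [296.7692 345.0256]
[381 344   7  28  38] [383.9474 358.3421]
[[261.2863 120.4831]
 [263.8111 153.326 ]
 [258.5454 144.9607]]
```

>>> carry_out --commands '[[[0.001,0,0.015,0,-1],[0,0,0.01,0,-1],[0,0,0,0,-1],[0,0,0,0,-1]]]'

```text
clock: 21.4
position: [0.5392, 0.2738, 0.2493]
orientation: [-180.0, 0.0, 88.3]
wrist_force: [-0.2, 0.0, -2.2]
opening: 0.391
gripper_force: 60.5
```

Run:
```python
from h import *
np.set_printoptions(precision=4,suppress=True)
o=env.get_obs();p=o['position'];y=np.radians(o['orientation'][2]);print(p,o['orientation'],o['wrist_force'],o['ft_torque'])
d=np.array([.539,.2736])-p[:2];print('tool dx',d@[np.cos(y),np.sin(y)],'dy',d@[np.sin(y),-np.cos(y)])
```

```text
[0.5392 0.2738 0.2493] [-179.9689    0.0166   88.3385] [-0.1908  0.0343 -2.1895] [-0.0064 -0.0245  0.07  ]
tool dx -0.00023023944620292517 dy -0.00023408853478090573
```

On target; lower with force checks.

>>> carry_out --commands '[[[0,0,0.006,0,-1],[0,0,0.006,0,-1],[0,0,0.005,0,-1],[0,0,0.004,0,-1],[0,0,0,0,-1]]]'

```text
clock: 21.9
position: [0.539, 0.2744, 0.2274]
orientation: [-179.9, 0.0, 88.4]
wrist_force: [0.0, 0.1, -3.4]
opening: 0.392
gripper_force: 60.7
```

>>> carry_out --commands '[[[0,0,0.006,0,-1],[0,0,0.008,0,-1],[0,0,0.008,0,-1],[0,0,0.008,0,-1],[0,0,0,0,-1]]]'

```text
clock: 22.4
position: [0.5385, 0.2742, 0.1965]
orientation: [-179.9, 0.1, 88.4]
wrist_force: [0.2, -0.3, -2.4]
opening: 0.394
gripper_force: 60.6
```

>>> carry_out --commands '[[[0,0,0.01,0,-1],[0,0,0.01,0,-1],[0,0,0.008,0,-1],[0,0,0.005,0,-1],[0,0,0,0,-1]]]'

```text
clock: 22.9
position: [0.5388, 0.2743, 0.1641]
orientation: [-179.9, 0.1, 88.4]
wrist_force: [-0.1, -0.9, -3.0]
opening: 0.389
gripper_force: 60.7
```

>>> carry_out --commands '[[[0,0,0.005,0,-1],[0,0,0.005,0,-1],[0,0,0.005,0,-1],[0,0,0,0,-1]]]'

```text
clock: 23.3
position: [0.539, 0.2748, 0.1513]
orientation: [-180.0, -0.1, 88.4]
wrist_force: [-5.3, -0.7, 8.5]
opening: 0.392
gripper_force: 62.1
```

>>> carry_out --commands '[[[0,0,0.005,0,-1],[0,0,0.005,0,-1],[0,0,0.005,0,-1],[0,0,0,0,-1]]]'

```text
clock: 23.7
position: [0.5413, 0.276, 0.1483]
orientation: [179.6, -0.6, 88.3]
wrist_force: [-33.9, -15.3, 84.8]
opening: 0.393
gripper_force: 73.8
```

>>> carry_out --commands '[[[0,0,-0.01,0,-1],[0,0,-0.01,0,-1],[0,0,-0.01,0,-1],[0,0,0,0,-1]]]'

```text
clock: 24.1
position: [0.54, 0.2747, 0.166]
orientation: [179.9, -0.0, 88.4]
wrist_force: [-0.8, -0.3, -3.1]
opening: 0.391
gripper_force: 61.4
```

Run:
```python
from h import *
np.set_printoptions(precision=4,suppress=True)
save('side','s11');save('top','t11');save('wrist','w11')
o=env.get_obs();p=o['position'];print(p,o['orientation'],o['wrist_force'],o['ft_torque'])
# what the wrist sees: dark extent of the meter's top/side between the fingers
i=cv2.imread('pics/w11.png');print([ (r,int(i[r,280].max())) for r in range(150,420,15)])
```

```text
[0.5391 0.2744 0.1642] [-179.9316    0.0596   88.3853] [-0.1952  0.7046 -2.7862] [ 0.1714 -0.0423  0.0198]
[(150, 130), (165, 84), (180, 84), (195, 82), (210, 139), (225, 28), (240, 32), (255, 26), (270, 35), (285, 45), (300, 41), (315, 43), (330, 44), (345, 32), (360, 33), (375, 34), (390, 30), (405, 25)]
```

>>> carry_out --commands '[[[0,-0.002,0.006,0,-1],[0,0,0.003,0,-1],[0,0,0.003,0,-1],[0,0,0,0,-1]]]'

```text
clock: 24.65
position: [0.5369, 0.2745, 0.1523]
orientation: [-179.9, 0.0, 88.4]
wrist_force: [0.5, 0.3, -2.8]
opening: 0.387
gripper_force: 61.4
```

>>> carry_out --commands '[[[0,0,0.002,0,-1],[0,0,0.002,0,-1],[0,0,0,0,-1]]]'

```text
clock: 24.95
position: [0.5372, 0.2745, 0.149]
orientation: [-180.0, 0.0, 88.4]
wrist_force: [-0.1, 0.3, -1.3]
opening: 0.39
gripper_force: 61.3
```

>>> carry_out --commands '[[[0,0,0.002,0,-1],[0,0,0.002,0,-1],[0,0,0,0,-1]]]'

```text
clock: 25.25
position: [0.5371, 0.2744, 0.1449]
orientation: [-180.0, 0.0, 88.4]
wrist_force: [-0.4, -0.6, -2.3]
opening: 0.397
gripper_force: 61.3
```

>>> carry_out --commands '[[[0,0,0.001,0,-1],[0,0,0.001,0,-1],[0,0,0,0,-1]]]'

```text
clock: 25.55
position: [0.5372, 0.2745, 0.1431]
orientation: [-180.0, 0.0, 88.4]
wrist_force: [1.3, 0.4, -2.1]
opening: 0.391
gripper_force: 61.3
```

>>> carry_out --commands '[[[0,0,0.002,0,-1],[0,0,0.002,0,-1],[0,0,0.002,0,-1],[0,0,0,0,-1]]]'

```text
clock: 25.95
position: [0.5371, 0.2745, 0.1368]
orientation: [-180.0, 0.0, 88.4]
wrist_force: [0.1, 0.1, -2.5]
opening: 0.392
gripper_force: 61.3
```

>>> carry_out --commands '[[[0,0,0.002,0,-1],[0,0,0.002,0,-1],[0,0,0,0,-1]]]'

```text
clock: 26.25
position: [0.5372, 0.2744, 0.1329]
orientation: [-180.0, 0.0, 88.4]
wrist_force: [-0.4, 0.2, -2.3]
opening: 0.39
gripper_force: 61.3
```

>>> carry_out --commands '[[[0,0,0.002,0,-1],[0,0,0.002,0,-1],[0,0,0,0,-1]]]'

```text
clock: 26.55
position: [0.5374, 0.2746, 0.1291]
orientation: [-180.0, 0.0, 88.4]
wrist_force: [-0.4, -0.1, -1.4]
opening: 0.391
gripper_force: 61.5
```

>>> carry_out --commands '[[[0,0,0.002,0,-1],[0,0,0.002,0,-1],[0,0,0.002,0,-1],[0,0,0,0,-1]]]'

```text
clock: 26.95
position: [0.5376, 0.2745, 0.123]
orientation: [180.0, 0.0, 88.4]
wrist_force: [1.6, 0.5, -4.3]
opening: 0.392
gripper_force: 61.2
```

>>> carry_out --commands '[[[0,0,0.002,0,-1],[0,0,0.002,0,-1],[0,0,0.002,0,-1],[0,0,0,0,-1]]]'

```text
clock: 27.35
position: [0.5375, 0.2745, 0.117]
orientation: [180.0, 0.0, 88.4]
wrist_force: [3.6, 0.9, -5.4]
opening: 0.392
gripper_force: 61.2
```

>>> carry_out --commands '[[[0,0,0.002,0,-1],[0,0,0.002,0,-1],[0,0,0,0,-1]]]'

```text
clock: 27.65
position: [0.5375, 0.2745, 0.1131]
orientation: [180.0, 0.0, 88.4]
wrist_force: [4.3, -0.5, -5.1]
opening: 0.391
gripper_force: 61.2
```

>>> carry_out --commands '[[[0,0.0005,0.002,0,-1],[0,0,0.002,0,-1],[0,0,0.002,0,-1],[0,0,0,0,-1]]]'

```text
clock: 28.05
position: [0.5376, 0.2745, 0.1068]
orientation: [-180.0, 0.0, 88.4]
wrist_force: [3.5, 0.5, -3.9]
opening: 0.391
gripper_force: 61.3
```

>>> carry_out --commands '[[[0,0,0.001,0,-1],[0,0,0.001,0,-1],[0,0,0.001,0,-1],[0,0,0,0,-1]]]'

```text
clock: 28.45
position: [0.5377, 0.2746, 0.104]
orientation: [-180.0, 0.0, 88.4]
wrist_force: [0.6, -0.3, -3.2]
opening: 0.391
gripper_force: 61.4
```

>>> carry_out --commands '[[[0,0,0.001,0,-1],[0,0,0.001,0,-1],[0,0,0,0,-1]]]'

```text
clock: 28.75
position: [0.5377, 0.2746, 0.1021]
orientation: [-180.0, 0.0, 88.4]
wrist_force: [2.8, -0.2, -2.9]
opening: 0.393
gripper_force: 61.5
```

>>> carry_out --commands '[[[0,0,0.001,0,-1],[0,0,0.001,0,-1],[0,0,0,0,-1]]]'

```text
clock: 29.05
position: [0.5378, 0.2746, 0.1006]
orientation: [-180.0, -0.0, 88.4]
wrist_force: [-0.7, -0.4, 2.1]
opening: 0.391
gripper_force: 62.1
```

>>> carry_out --commands '[[[0,0,0.001,0,-1],[0,0,0,0,-1]]]'

```text
clock: 29.25
position: [0.5379, 0.2745, 0.1005]
orientation: [180.0, -0.0, 88.4]
wrist_force: [-4.9, -1.5, 10.2]
opening: 0.39
gripper_force: 63.2
```

>>> carry_out --commands '[[[0,0,-0.001,0,-0.21],[0,0,0,0,-0.2],[0,0,0,0,-0.19],[0,0,0,0,-0.15],[0,0,0,0,0]]]'

```text
clock: 29.75
position: [0.5378, 0.2746, 0.1002]
orientation: [-180.0, 0.0, 88.4]
wrist_force: [-0.1, -0.7, -0.3]
opening: 0.501
gripper_force: 0.0
```

>>> carry_out --commands '[[[0,0,0,0,0.3],[0,0,0,0,0.5],[0,0,0,0,0.5],[0,0,-0.01,0,0.5],[0,0,-0.03,0,0.5]]]'

```text
clock: 30.25
position: [0.5361, 0.2738, 0.1384]
orientation: [-179.7, 0.2, 88.4]
wrist_force: [0.1, -0.1, 0.0]
opening: 0.751
gripper_force: 0.0
```

>>> carry_out --commands '[[[0,0,-0.05,0,0.5],[0,0,-0.05,0,0.5],[0,0,-0.03,0,0.5],[0,0,0,0,0.5]]]'

```text
clock: 30.65
position: [0.54, 0.2751, 0.277]
orientation: [179.5, -0.3, 88.4]
wrist_force: [0.6, -0.3, -0.2]
opening: 0.75
gripper_force: 0.0
```

Run:
```python
from h import *
np.set_printoptions(precision=2,suppress=True)
i=save('side','s12').astype(int); c=load('s12')
g=((i[:,:,1]-i[:,:,2]>20)&(i[:,:,1]-i[:,:,0]>5)).astype(np.uint8); n,l,s,cc=cv2.connectedComponentsWithStats(g)
for k in range(1,n):
    if s[k,4]>15: print(s[k],cc[k])
M=R.from_euler('z',-1.6,degrees=True)
print(proj(c,np.array([.539,.273,.010])+M.apply([[-.017,0,.102],[-.017,0,.112],[-.017,0,.092]])))
# black meter top, seen from above
t=save('top','t12'); c=load('t12'); print(proj(c,np.array([.539,.273,.134])), t[180:215:4,190:225:4].max(2))
```

```text
[  0 105  49  38 962] [ 23.01 122.85]
[225 128  16  14 140] [232.75 134.27]
[259 163   3   9  18] [260.   167.17]
[204 164  11   6  35] [209.34 166.49]
[228 237  36  30 424] [245.29 251.44]
[263 294  14  11  87] [269.25 299.26]
[291 339  12  13 119] [296.69 345.03]
[381 344   7  28  35] [383.94 358.29]
[[261.06 167.09]
 [261.07 164.53]
 [261.04 169.64]]
[[199.06 198.32]] [[ 75  41 148 147 103 103 102 103 106]
 [136  44 142  95  97  98 100  97 101]
 [128  74  98 102 101 102 101 100 101]
 [ 70  72  48  57  57  78  62  62  54]
 [ 74  65  53  21  25  81  33  64  64]
 [ 79  71  60  23  30  81  29  65  79]
 [ 85  71  65  37  34  80  31  63  86]
 [ 90  77  67  59  51  56  32  88  89]
 [ 94  82  72  64  90  82  84  92  92]]
```

```bash
python3 -c "
from rig import env
print(env.sign_off())"
```

```text
the job is handed in; nothing more can be done
None
```

The multimeter is in the wide cradle and the job is handed in: it sits fully home, display at the top and facing the low front wall, with the display within a pixel of where the side camera should see it. It jammed once on the way in, with the wrist force reading 85 N (limit 120 N), so I backed it off, shifted it 2 mm and lowered it to the floor.

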